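Lock and torque the panel press

TASK

A new panel for the old chest lies glued in the press. First push the steel retaining clip along the beam, fully home into the groove of the headed post; then push the handle of the click wrench clockwise (seen from above) until it breaks over with its click, and stop at once so that the screw is not over-tightened. Let go of everything and leave the other things on the bench and on the panel where they are.

Things in the scene. Friction and masses are not known exactly. Their poses are not given: they have to be found in the camera images.
- groove (a point): Axis of the fixed headed steel post in the press beam, at beam-top height. Groove (neck): 18 mm diameter, 10 mm high, from beam top up to a round head 40 mm wide, head top 94 mm above the bench. x axis: along the beam from screw to post, the way the clip is pushed; z up. The clamp screw is 195 mm back along -x.
- beam_mid (a point): Middle of the top face of the press's dark steel beam (290 x 72 mm, top 72 mm above the bench). Two rails on it, 6 mm high and 60 mm apart, guide the clip. Under it a pale panel (170 x 190 mm, top 50 mm above the bench) on a dark wooden base (320 x 200 x 20 mm). The press is fixed. Axes as groove.
- clip_seat (a point): Point under the retaining clip that lies on the post's axis when the clip is fully home (closed end of the slot against the neck). Loose flat steel U, 70 x 56 x 7 mm, about 140 g, on the beam between the rails; its 24 mm slot opens along its x axis, to the post. Starts 55 to 85 mm short of home; slides at under 2 N.
- clip_tab (a point): Middle of the back face of the clip's upright tab: the face to push on, 18 mm above the beam, 37 mm behind clip_seat (-x of it). The tab is 56 mm wide, 6 thick, its top 32 mm above the beam. Behind it 50 to 75 mm are free before the wrench's drum. Axes as clip_seat.
- screw_axis (a point): On the clamp screw's vertical axis, at the height of the handle's centre line (104 mm above the bench). The click wrench sits here for good: a steel drum of radius 24 mm (top 119 mm above the bench) on a hexagon nut, and a thin yoke plate that turns with drum and nut, under the root of the handle, reaching 80 mm out. Axes as groove.
- grip (a point): On the handle's centre line, 150 mm from the screw axis: the place to push. Level round bar sticking out sideways from the beam; wooden grip 26 mm in diameter, 82 to 202 mm out, underside 91 mm above the bench, its path clear. x axis: outwards along the handle, z up. Push clockwise seen from above (to -y of this frame, towards the post end), 0.25 to 0.65 rad.
- screw (a joint): Turn of nut and drum, rad, growing clockwise from above (tightening). Starts at 0 to 0.15 and stays where it is left. Resists with 1.1 N m plus 1.6 N m per rad of this value, so the wrench clicks (about 1.75 N m) at about 0.42; above 0.53 the screw is over-tightened.
- click (a joint): Break-over of the handle relative to the drum, rad: 0 at rest, grows clockwise, stop at 0.22. Stays near 0 until the push reaches about 1.75 N m (12 N at grip), then gives way: the push falls to about a third over the 0.22 rad (33 mm at grip) while the nut stands still. Past the stop the nut turns on. Let go, the handle springs back to 0.
- bell: Bronze bell weight, 46 mm wide, 62 high, standing on the panel on the side of the beam away from the wrench handle. Origin at the centre of its underside. Leave alone.
- slate: Black slate stone, lens shaped, 62 mm wide, 22 high, lying on the panel beside the bell weight. Origin under its centre. Leave alone.
- bowl: Lidded dark jujube wood bowl, 128 mm wide, 108 high, on the bench beside the press. Origin under its centre. Leave alone.
- burnisher: Flat polished bone burnisher, 150 x 22 x 12 mm, on the bench beside the press. Origin under its centre, x along it. Leave alone.
- rule: Flat brass rule, 200 x 30 x 5 mm, on the bench beside the press. Origin under its centre, x along it. Leave alone.
- mallet: Wooden mallet lying flat, 205 mm long, head 50 x 90 x 50 mm. Origin at bench level under its handle, 80 mm from the head's centre, x towards the head. Leave alone.
Not all that is in view belongs to the job. Leave any red or yellow look-alike of the part that bears clip_seat alone.

How it is judged:
By the outcome, as a careful person would: the job done as asked, in the order asked, and still so for the second after the job is handed in, with the robot touching nothing.
It also fails if it takes over 51 s, if anything falls off the work surface, if the arm or the gripper's body presses on something with over 40 N, if the wrist force passes 120 N, or if a joint passes its speed limit or range.

ROBOT

A 6-joint arm with a two-finger parallel gripper is mounted at the origin on the work surface. World frame = base frame: x ahead of the robot, y to its left, z up, the work surface at z = 0. Lengths are in m, angles in degrees, forces in N, time in s.
With the tool pointing down it reaches from about 0.4 to 0.825 m from the base axis. Payload 7 kg.
Tool frame: the origin (TCP) lies at the very end of the fingers, on their centre line; the grasp point (between the pads) lies 19 mm behind it; z points along the fingers, y is the direction in which the jaws open and shut (so a half turn about z gives the same grasp; the last joint's range is limited). The gripper opens to 88 mm and grips with 3 to 60 N. Pads are 19 mm wide; open, the fingers measure 130 mm over their backs; the gripper's body (78 mm by 193 mm) begins 47 mm behind the grasp point.
Start: joints at [-52.363, 20.546, 0.682, 0, -70.136, -16.507], TCP at [0.243, -0.63, 0.227] pointing down, gripper open.
Joint ranges: [-176.03, 176.03], [-82.01, 121.73], [-58.28, 71.71], [-173.87, 95.51], [-174.79, -0.11], [-173.66, 173.66]. Speed limits (degrees/s): [136.94, 136.94, 172.46, 180, 180, 180].

INTERFACE

Orientations are given as [roll, pitch, yaw] about the fixed x, y, z axes, in that order (R = Rz(yaw) Ry(pitch) Rx(roll)).
In Python, from plant import ctrl gives the robot as it stands.
- The arm moves only by the tool move_arm, never from a script. Its argument "increments" is a list of rows, each a list of 2 entries, a list of its own where there are three numbers: the shift along the world's x, y, z in mm, then the turn about the world's z in rad. A call has exactly 8 rows; each row shifts and turns the pose as measured when the row begins; what a row does not reach is not made up. A row lasts 1/10 s, in which the tool goes at most 50 mm and 8.59 degrees, less where a joint would pass 70% of its speed; a pose out of reach is approached as far as the arm can. A call with a gripper value outside its range is refused whole. "jaw" is the gripper command: -1 is shut, 1 is fully open, values between are in proportion, set as the call begins (left out, the last holds). The fingers move at their own pace and stop on an object; the grip force is fixed at half the most. Time passes only in rows, so rows that do not move let the fingers close, or fill a call up. It gives the time, the measured TCP pose, the force and the opening at its end, in the units of the state.
- ctrl.get_obs(): the state, without advancing time (a new reading comes with each control period).
- ctrl.snapshot(name): name is "scene" or "side" or "wrist"; returns a dict with "color" (420x560x3 uint8, red, green, blue), "fx", "fy", "cx", "cy" (pixels), "R" (3x3) and "t" (3): a world point X has camera coordinates R X + t. Camera axes: x right, y down, z forward; pixel columns grow to the right and rows downward; lengths in m; the calibration is good to about 2 mm. A picture is of the moment at which its call begins. There is no depth.
- ctrl.close_job(): hands the job in, once; it reports no verdict.
The state is a dict: "clock": time; "joint_pos": joint angles; "qvel": joint speeds; "tau": joint torques, N m; "tool_pos": TCP position; "orientation": TCP orientation; "force": force on the tool from outside, world axes, zero at the start; "moment": the same for the moment, N m; "opening": finger opening in m.
Only numpy, scipy, OpenCV 4.12 (cv2) and the standard library are available. Lean on these libraries where they do the work, as an engineer would, in place of code of your own. Each camera call takes 0.05 s, during which the arm holds its last target.

## Working session

There is one attempt and no reset: what is moved stays moved. The work goes in short steps, Python scripts to look and compute and a tool call to move; the robot and the scene stay as the last step left them, time stands still between calls to the robot, and variables do not carry over. Pictures are saved under pics/ and viewed, and the job is handed in when it is done.

Besides the shell and the picture viewer there is one more tool, called after ">>>" as name(argument=value, ...) on one line, values as JSON. move_arm: Moves the arm, as the interface text tells. Its arguments: {"type":"object","properties":{"increments":{"type":"array","items":{"type":"array"}},"jaw":{"type":"number"}},"required":["increments"]}

```bash
mkdir -p pics
cat > h.py <<'E'
import numpy as np, cv2
from plant import ctrl
def snap(name,fn):
    s=ctrl.snapshot(name); cv2.imwrite('pics/'+fn+'.png',cv2.cvtColor(s['color'],cv2.COLOR_RGB2BGR))
    np.savez('pics/'+fn+'.npz',**{k:np.array(v) for k,v in s.items()}); return s
def load(fn): return dict(np.load('pics/'+fn+'.npz'))
def ray(s,u,v):
    R=s['R'];t=s['t'];d=R.T@np.array([(u-s['cx'])/s['fx'],(v-s['cy'])/s['fy'],1.]);return -R.T@t,d/np.linalg.norm(d)
def plane(s,u,v,z):
    c,d=ray(s,u,v);return c+d*(z-c[2])/d[2]
def proj(s,X):
    p=s['R']@np.array(X)+s['t'];return np.array([s['cx']+s['fx']*p[0]/p[2],s['cy']+s['fy']*p[1]/p[2]])
E
python3 - <<'E'
from h import *
for n in ['scene','side','wrist']:
    s=snap(n,n+'0'); print(n,np.round(-np.array(s['R']).T@s['t'],3),s['fx'])
o=ctrl.get_obs();print({k:np.round(v,3) for k,v in o.items()})
E
```

```text
scene [0.949 0.615 1.285] 436.20211367003964
side [ 0.394 -0.957  1.119] 490.24440904087623
wrist [ 0.18  -0.654  0.385] 308.6970268199725
{'clock': np.float64(0.15), 'joint_pos': array([-5.2361e+01,  2.0584e+01,  6.4600e-01, -1.3000e-02, -7.0137e+01,
       -1.6510e+01]), 'qvel': array([ 0.001, -0.13 ,  0.213,  0.003,  0.001, -0.056]), 'tau': array([-1.0000e-03, -5.8328e+01,  2.9329e+01,  7.0010e+00,  9.0000e-03,
       -0.0000e+00]), 'tool_pos': array([ 0.243, -0.629,  0.226]), 'orientation': array([ 1.79925e+02, -9.00000e-03, -1.58876e+02]), 'force': array([-0.252,  0.327, -0.763]), 'moment': array([-0.028, -0.015,  0.028]), 'opening': np.float64(0.088)}
```

View pics/scene0.png

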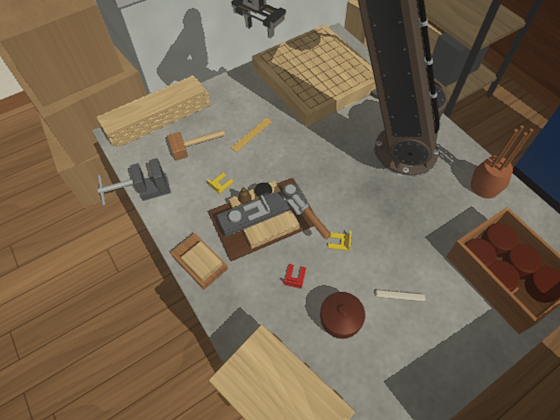

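View pics/side0.png

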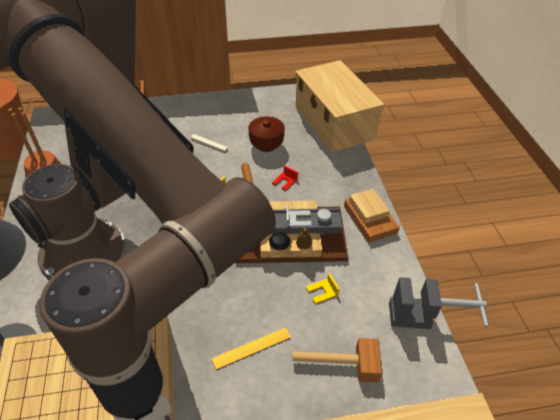

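View pics/wrist0.png

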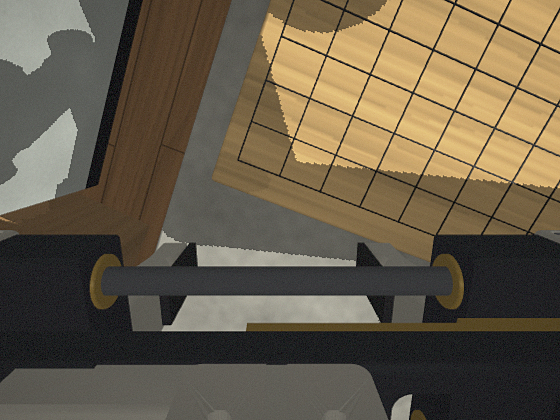

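The scene picture shows the press at about (262,215), with the post at (235,215), the grey clip at (258,207) and the drum at (290,190). The handle runs to (325,235). The look-alikes are yellow at (220,182) and (340,240), and red at (294,275). I'll enlarge a crop.

Run:
```python
import cv2
a=cv2.imread('pics/scene0.png')[165:275,195:355]; cv2.imwrite('pics/c1.png',cv2.resize(a,None,fx=5,fy=5,interpolation=cv2.INTER_CUBIC))
a=cv2.imread('pics/side0.png')[155:275,225:365]; cv2.imwrite('pics/c2.png',cv2.resize(a,None,fx=5,fy=5,interpolation=cv2.INTER_CUBIC))
```

```text
(no output)
```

View pics/c1.png

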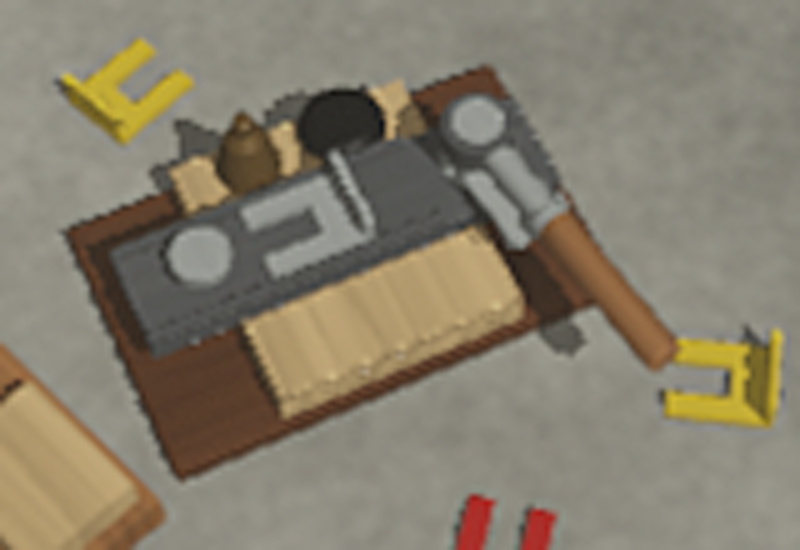

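View pics/c2.png

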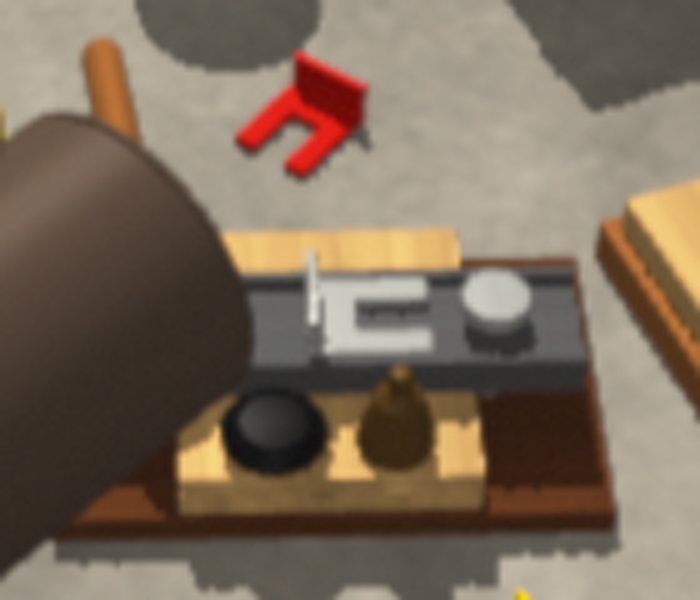

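The crop confirms it: of the candidates (grey 258,207; yellow 220,182; yellow 340,240; red 294,275), only the grey steel one sits between the rails with its slot facing the post. That is the clip. Now I'll measure.

```bash
cat > m.py <<'E'
from h import *
s=load('scene0');d=load('side0')
def c1(x,y): return (195+(x+.5)/5-.5,165+(y+.5)/5-.5)
def c2(x,y): return (225+(x+.5)/5-.5,155+(y+.5)/5-.5)
def blob(s,box,lo):
    im=s['color'].astype(int);u0,v0,u1,v1=box;g=im[v0:v1,u0:u1]
    m=((g.min(2)>lo)&(g.max(2)-g.min(2)<25)).astype(np.uint8)
    n,l,st,c=cv2.connectedComponentsWithStats(m)
    return [(st[i][4],np.round(c[i]+[u0,v0],2),st[i][:4]+[u0,v0,0,0]) for i in range(1,n) if st[i][4]>15]
if __name__=='__main__':
    for lo in(120,135,150):
        print(lo,blob(s,(226,206,245,226),lo),blob(d,(315,205,335,223),lo),blob(s,(280,180,300,198),lo))
    for n,p,z in[('head',c1(199,252),.094),('drum',c1(476,119),.119),('beamTL',c1(110,250),.072),('beamBL',c1(155,355),.072),
      ('beamright-bottom',c1(480,215),.072),('tab top L',c1(333,152),.104),('tab top R',c1(370,235),.104),('prongTipA',c1(245,215),.079),('prongTipB',c1(272,275),.079),('slot end a',c1(312,208),.079),('slot end b',c1(328,235),.079),('handle start',c1(560,222),.104),('handle end',c1(662,352),.104)]:
        print(n,np.round(plane(s,*p,z),4))
    for n,p,z in[('head',c2(497,298),.094),('tabtop far',c2(310,250),.104),('tab top near',c2(312,325),.104),('tipfar',c2(430,288),.079),('tipnear',c2(432,340),.079),('beam NR',c2(588,368),.072),('beam FR',c2(577,270),.072)]:
        print('side',n,np.round(plane(d,*p,z),4))
E
python3 m.py
```

```text
120 [(np.int32(105), array([234.7 , 215.55]), array([229, 211,  12,  11]))] [(np.int32(115), array([323.75, 213.51]), array([317, 209,  14,  10]))] [(np.int32(72), array([290.22, 188.82]), array([286, 185,  10,   9])), (np.int32(17), array([295.71, 196.18]), array([293, 195,   7,   3]))]
135 [(np.int32(95), array([234.65, 215.52]), array([229, 211,  12,  10]))] [(np.int32(110), array([323.8 , 213.57]), array([317, 209,  14,  10]))] [(np.int32(62), array([290.16, 188.65]), array([286, 185,  10,   8]))]
150 [] [(np.int32(100), array([323.75, 213.54]), array([318, 209,  13,  10]))] []
head [ 0.6996 -0.0549  0.094 ]
drum [ 0.5068 -0.0282  0.119 ]
beamTL [ 0.742  -0.1003  0.072 ]
beamBL [ 0.7553 -0.0177  0.072 ]
beamright-bottom [0.5287 0.0098 0.072 ]
tab top L [ 0.5922 -0.0662  0.104 ]
tab top R [ 6.057e-01 -4.000e-04  1.040e-01]
prongTipA [ 0.6578 -0.0709  0.079 ]
prongTipB [ 0.6663 -0.0229  0.079 ]
slot end a [ 0.6189 -0.0514  0.079 ]
slot end b [ 0.621  -0.0284  0.079 ]
handle start [0.5005 0.058  0.104 ]
handle end [0.5019 0.1682 0.104 ]
side head [ 0.6996 -0.0601  0.094 ]
side tabtop far [ 0.6001 -0.0155  0.104 ]
side tab top near [ 0.5905 -0.072   0.104 ]
side tipfar [ 0.6678 -0.0331  0.079 ]
side tipnear [ 0.6602 -0.0723  0.079 ]
side beam NR [ 0.7441 -0.1012  0.072 ]
side beam FR [ 0.7576 -0.0269  0.072 ]
```

>>> move_arm(increments=[[[20, 37, 0], -0.033], [[20, 37, 0], -0.033], [[20, 37, 0], -0.033], [[20, 37, 0], -0.033], [[20, 37, 0], -0.033], [[20, 37, 0], -0.033], [[20, 37, 0], -0.033], [[20, 37, 0], -0.033]], jaw=-1)

```text
clock: 0.95
tool_pos: [0.4032, -0.3253, 0.2215]
orientation: [179.6, -0.2, -175.1]
force: [0.7, -0.3, 0.4]
opening: 0.029
```

>>> move_arm(increments=[[[20, 38, 0], -0.03], [[20, 38, 0], -0.03], [[20, 38, 0], -0.03], [[20, 38, 0], -0.03], [[20, 38, 0], -0.03], [[20, 38, 0], -0.03], [[20, 30, 0], -0.03], [[10, 15, 0], -0.02]])

```text
clock: 1.75
tool_pos: [0.5571, -0.0367, 0.2218]
orientation: [179.6, -0.1, 171.4]
force: [0.0, 0.0, 0.0]
opening: 0.0004
```

>>> move_arm(increments=[[[6, 0, -15], 0], [[1, 0, -15], 0], [[0, 0, -15], 0], [[0, 0, -15], 0], [[0, 0, -10], 0], [[0, 0, -5], 0], [[0, 0, 0], 0], [[0, 0, 0], 0]])

```text
clock: 2.55
tool_pos: [0.5657, -0.0328, 0.1432]
orientation: [179.6, -0.2, 171.6]
force: [0.7, -0.3, -0.0]
opening: 0.0006
```

```bash
cat > look.py <<'E'
import sys
from h import *
k=sys.argv[1]
a=snap('scene','s'+k)['color'][150:270,190:350]; b=snap('wrist','w'+k)['color']
a=cv2.resize(a,(560,420),interpolation=cv2.INTER_CUBIC)
im=np.vstack([cv2.resize(a,(400,300)),cv2.resize(b,(400,300))]);im=np.hstack([im[:300],im[300:]])
cv2.imwrite('pics/l'+k+'.png',cv2.cvtColor(im,cv2.COLOR_RGB2BGR))
o=ctrl.get_obs();print(o['clock'],np.round(o['tool_pos'],4),np.round(o['orientation'],1),np.round(o['force'],1))
E
python3 look.py 1
```

```text
2.65 [ 0.5659 -0.0327  0.1435] [ 1.796e+02 -1.000e-01  1.716e+02] [ 0.  -0.5  0.6]
```

View pics/l1.png

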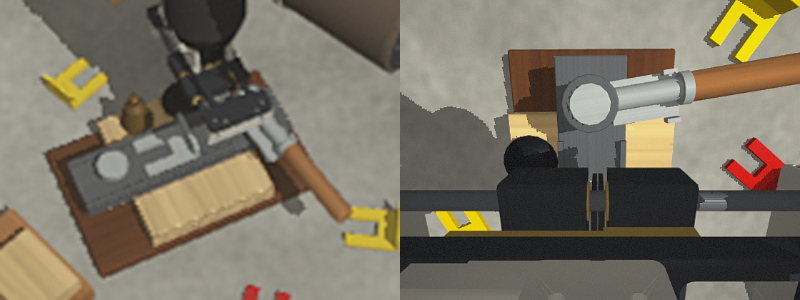

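The wrist view shows the drum at (590,103) in the panel and the handle running out to the right at (800,68). The beam runs straight in the view. I'll refine the screw axis and the handle angle from it.

Run:
```python
from h import *
w=load('w1')
def P(x,y,z): return np.round(plane(w,(x-400)*1.4,y*1.4,z),4)
print('drum',P(590,103,.119),'handle ring',P(686,85,.104),'grip',P(795,69,.104))
print('beam edges top',P(556,56,.072),P(627,56,.072),P(557,165,.072),P(626,165,.072))
a=P(686,85,.104);b=P(795,69,.104);print(np.degrees(np.arctan2(*(b-a)[1::-1])))
```

```text
drum [ 0.5056 -0.0291  0.119 ] handle ring [0.5034 0.0549 0.104 ] grip [0.5041 0.1477 0.104 ]
beam edges top [ 0.4584 -0.0562  0.072 ] [0.4685 0.0119 0.072 ] [ 0.5676 -0.0768  0.072 ] [ 0.579  -0.0019  0.072 ]
89.56782020463984
```

>>> move_arm(increments=[[[-1, -4, -12], 0], [[0, 0, -12], 0], [[0, 0, -12], 0], [[0, 0, -12], 0], [[0, 0, -8], 0], [[0, 0, -4], 0], [[0, 0, 0], 0], [[0, 0, 0], 0]])

```text
clock: 3.45
tool_pos: [0.5644, -0.0373, 0.078]
orientation: [179.6, -0.1, 171.6]
force: [-0.5, -0.2, 0.7]
opening: 0.0005
```

>>> move_arm(increments=[[[4, -0.6, 4], 0], [[8, -1.2, 2], 0], [[8, -1.2, 0], 0], [[8, -1.2, 0], 0], [[8, -1.2, 0], 0], [[8, -1.2, 0], 0], [[8, -1.2, 0], 0], [[4, -0.6, 0], 0]])

```text
clock: 4.25
tool_pos: [0.6258, -0.0465, 0.0862]
orientation: [179.6, -0.1, 171.6]
force: [-2.3, 0.6, 1.7]
opening: 0.0004
```

```bash
python3 look.py 2
python3 - <<'E'
from h import *
o=ctrl.get_obs();r=o['tool_pos'][:2]-np.array([.6996,-.0575]);print('s',r@[.9887,-.15],'lat',r@[.15,.9887])
E
```

```text
4.35 [ 0.6258 -0.0464  0.0861] [179.6  -0.  171.6] [-0.7  0.7 -0.4]
s -0.07458491400765573 lat -9.680549116613343e-05
```

View pics/l2.png

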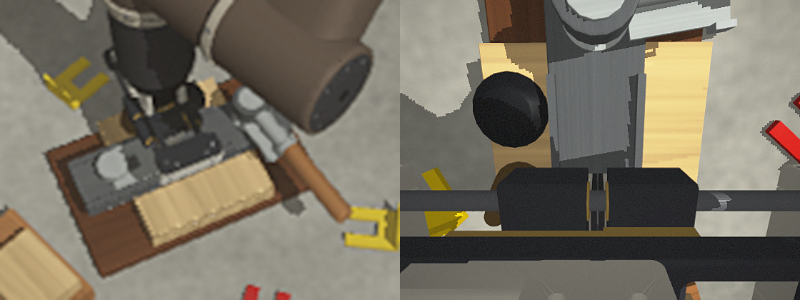

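The tool is centred on the beam and the clip has moved towards the post. About 28 mm remain.

>>> move_arm(increments=[[[3, -0.5, 0], 0], [[3, -0.5, 0], 0], [[3, -0.5, 0], 0], [[3, -0.5, 0], 0], [[3, -0.5, 0], 0], [[3, -0.5, 0], 0], [[2, -0.3, 0], 0], [[0, 0, 0], 0]])

```text
clock: 5.15
tool_pos: [0.6466, -0.0498, 0.086]
orientation: [179.6, -0.1, 171.6]
force: [-0.8, -0.3, 0.3]
opening: 0.0006
```

>>> move_arm(increments=[[[1, -0.1, 0], 0], [[1, -0.2, 0], 0], [[1, -0.1, 0], 0], [[1, -0.2, 0], 0], [[1, -0.1, 0], 0], [[1, -0.2, 0], 0], [[0, 0, 0], 0], [[0, 0, 0], 0]])

```text
clock: 5.95
tool_pos: [0.6514, -0.0506, 0.086]
orientation: [179.6, -0.2, 171.6]
force: [-0.9, 0.3, 1.4]
opening: 0.0004
```

>>> move_arm(increments=[[[1, -0.1, 0], 0], [[1, -0.2, 0], 0], [[1, -0.1, 0], 0], [[1, -0.2, 0], 0], [[1, -0.1, 0], 0], [[1, -0.2, 0], 0], [[1, -0.1, 0], 0], [[1, -0.2, 0], 0]])

```text
clock: 6.75
tool_pos: [0.6513, -0.0507, 0.0861]
orientation: [179.7, -1.1, 171.6]
force: [-7.0, 2.4, 5.1]
opening: -0.0
```

>>> move_arm(increments=[[[2, -0.3, 0], 0], [[2, -0.3, 0], 0], [[2, -0.3, 0], 0], [[2, -0.3, 0], 0], [[2, -0.3, 0], 0], [[2, -0.3, 0], 0], [[2, -0.3, 0], 0], [[2, -0.3, 0], 0]])

```text
clock: 7.55
tool_pos: [0.6509, -0.0506, 0.0864]
orientation: [179.8, -2.8, 171.5]
force: [-9.2, 3.5, 7.0]
opening: 0.0009
```

>>> move_arm(increments=[[[-5, 0.8, 0], 0], [[-7, 1, 0], 0], [[-4, 0.6, 10], 0], [[0, 0, 20], 0], [[-20, 0, 25], 0], [[-30, 10, 25], 0], [[-35, 15, 15], 0], [[-20, 10, 0], 0]])

```text
clock: 8.35
tool_pos: [0.5293, -0.0137, 0.1865]
orientation: [179.8, -2.4, 171.4]
force: [0.4, 1.0, 0.9]
opening: 0.0003
```

```bash
python3 look.py 3
python3 - <<'E'
from h import *
d=snap('side','d3')['color'][155:275,225:365]
cv2.imwrite('pics/c3.png',cv2.cvtColor(np.hstack([cv2.resize(d,None,fx=4,fy=4,interpolation=2)]),4))
E
```

```text
8.45 [ 0.5284 -0.0134  0.1857] [179.8  -2.5 171.5] [0.2 1.  0.1]
```

View pics/l3.png

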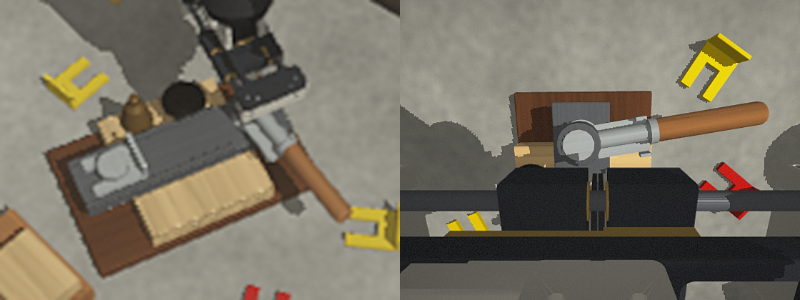

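View pics/c3.png

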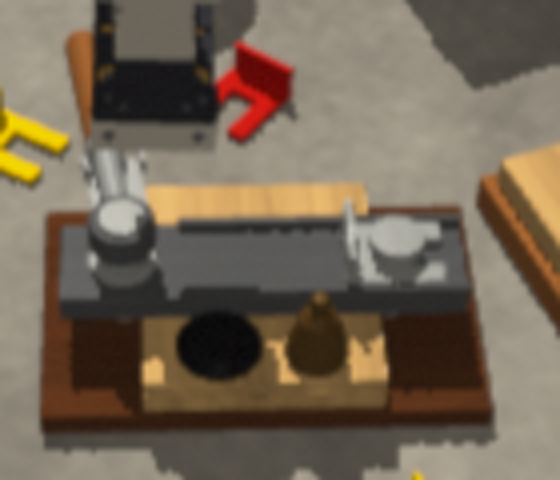

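The clip is now around the neck: in the side crop the tips at (441,233) and (446,270) extend past the head centre at (399,236). I'll put a number on it.

Run:
```python
from h import *
d=load('d3')
def c(x,y): return (225+(x+.5)/4-.5,155+(y+.5)/4-.5)
u=np.array([.9887,-.15]);v=np.array([.15,.9887])
h=plane(d,*c(399,236),.094)[:2]
for n,p,z in[('tipfar',c(441,233),.079),('tipnear',c(446,268),.079),('tabfar',c(347,201),.104),('tabnear',c(352,258),.104)]:
    r=plane(d,*p,z)[:2]-h;print(n,np.round([r@u*1e3,r@v*1e3],1))
print(h)
a=cv2.imread('pics/s3.png')[195:235,215:265];cv2.imwrite('pics/c4.png',cv2.resize(a,None,fx=12,fy=12,interpolation=2))
a=cv2.imread('pics/d3.png')[195:235,295:350];cv2.imwrite('pics/c5.png',cv2.resize(a,None,fx=12,fy=12,interpolation=2))
```

```text
tipfar [33.  16.2]
tipnear [ 33.  -17.4]
tabfar [-35.7  25.1]
tabnear [-36.1 -29.4]
[ 0.70117072 -0.05814241]
```

View pics/c4.png

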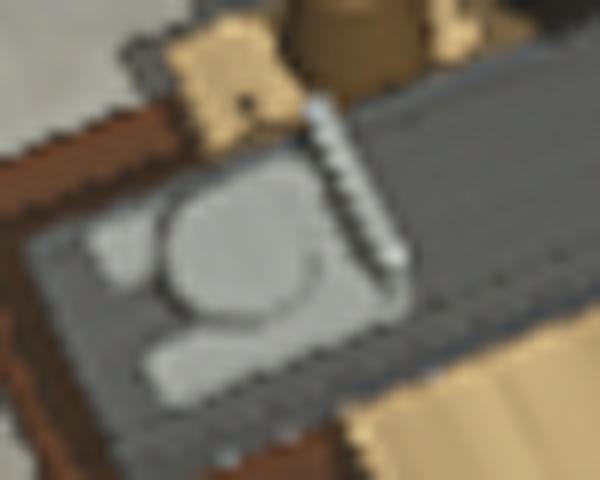

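View pics/c5.png

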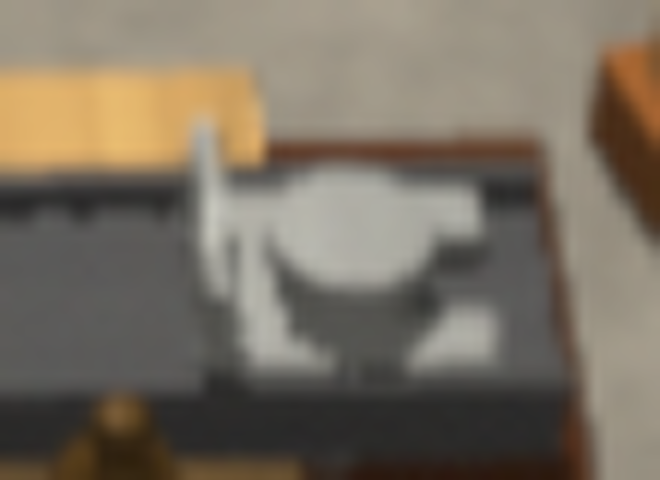

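The clip is home: tips at +33 mm and tab face at about -36 mm from the post axis, against +33 and -37 expected. Next is the wrench handle, which I'll approach from its −x side.

>>> move_arm(increments=[[[-10, 18, 0], 0.03], [[-12, 22, 0], 0.03], [[-12, 22, 0], 0.03], [[-12, 22, 0], 0.03], [[-12, 22, 0], 0.03], [[-8, 18, 0], 0], [[-4, 10, 0], 0], [[0, 0, 0], 0]])

```text
clock: 9.3
tool_pos: [0.4638, 0.1239, 0.1863]
orientation: [179.8, -2.2, -179.7]
force: [-0.6, -0.8, 0.2]
opening: 0.0007
```

>>> move_arm(increments=[[[-5, -1, -12], 0], [[0, 0, -18], 0], [[0, 0, -18], 0], [[0, 0, -18], 0], [[0, 0, -14], 0], [[0, 0, -8], 0], [[0, 0, -3], 0], [[0, 0, 0], 0]])

```text
clock: 10.1
tool_pos: [0.4587, 0.1171, 0.0873]
orientation: [180.0, -2.4, 180.0]
force: [0.1, 0.5, 0.4]
opening: 0.0003
```

```bash
python3 look.py 4
```

```text
10.2 [0.4591 0.1175 0.088 ] [179.9  -2.3 180. ] [0.1 0.3 0.6]
```

View pics/l4.png

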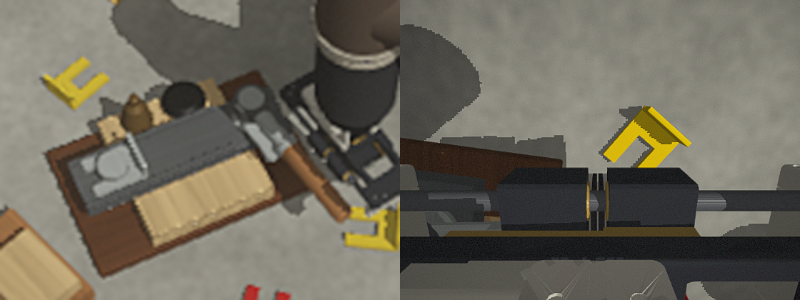

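The fingers are behind the handle and clear of it, with the handle to their left in the scene panel, and the yellow look-alike stands clear of them. Now closing to contact.

>>> move_arm(increments=[[[3, 0.6, 0], 0], [[3, 0.6, 0], 0], [[3, 0.6, 0], 0], [[3, 0.6, 0], 0], [[3, 0.6, 0], 0], [[3, 0.6, 0], 0], [[3, 0.6, 0], 0], [[3, 0.6, 0], 0]])

```text
clock: 11.0
tool_pos: [0.4818, 0.1225, 0.0889]
orientation: [179.9, -2.6, 179.9]
force: [-7.6, 2.0, 4.9]
opening: 0.0006
```

```bash
cat > arc.py <<'E'
import sys
from h import *
A=np.array([.506,-.0285])
def st(b=.0225):
    o=ctrl.get_obs();r=o['tool_pos'][:2]-A;n=np.linalg.norm(r)
    th=np.arctan2(r[1],r[0])-np.arcsin(b/n)
    f=o['force'];t=r[0]*f[1]-r[1]*f[0]
    print('t',round(o['clock'],2),'tcp',np.round(o['tool_pos']*1e3,1),'handle deg',round(np.degrees(th),2),'rad from start',round(np.radians(90.4)-th,3),'arm',round(np.sqrt(n*n-b*b),4),'yaw',round(o['orientation'][2],1),'F',np.round(f,1),'torque',round(t,2))
    return o,r
o,r=st()
D=float(sys.argv[1]) if len(sys.argv)>1 else .15
N=8;
for k in range(N):
    c,s=np.cos(-D/N),np.sin(-D/N);r2=np.array([[c,-s],[s,c]])@r;print(np.round((r2-r)*1e3,1),end=' ');r=r2
print(D/N)
E
python3 arc.py .15
```

```text
t 11.0 tcp [481.8 122.5  88.9] handle deg 90.64 rad from start -0.004 arm 0.1513 yaw 179.9 F [-7.6  2.   4.9] torque 1.1
[2.8 0.4] [2.8 0.4] [2.9 0.3] [2.9 0.3] [2.9 0.2] [2.9 0.2] [2.9 0.1] [2.9 0.1] 0.01875
```

>>> move_arm(increments=[[[3, 0.4, 0], -0.019], [[3, 0.4, 0], -0.019], [[3, 0.3, 0], -0.019], [[3, 0.3, 0], -0.019], [[3, 0.2, 0], -0.019], [[3, 0.2, 0], -0.019], [[3, 0.1, 0], -0.019], [[3, 0.1, 0], -0.019]])

```text
clock: 11.8
tool_pos: [0.4951, 0.125, 0.0877]
orientation: [-179.9, -3.8, 170.9]
force: [-7.7, 2.7, 5.3]
opening: 0.0007
```

```bash
python3 arc.py .15
```

```text
t 11.8 tcp [495.1 125.   87.7] handle deg 85.65 rad from start 0.083 arm 0.1522 yaw 170.9 F [-7.7  2.7  5.3] torque 1.15
[2.9 0.2] [2.9 0.1] [2.9 0.1] [2.9 0. ] [ 2.9 -0. ] [ 2.9 -0.1] [ 2.9 -0.1] [ 2.9 -0.2] 0.01875
```

>>> move_arm(increments=[[[3, 0.2, 0], 0], [[3, 0.1, 0], 0], [[3, 0.1, 0], 0], [[3, 0, 0], 0], [[3, 0, 0], 0], [[3, -0.1, 0], 0], [[3, -0.1, 0], 0], [[3, -0.2, 0], 0]])

```text
clock: 12.6
tool_pos: [0.5065, 0.1244, 0.0876]
orientation: [-179.5, -5.2, 170.8]
force: [-9.5, 3.8, 8.2]
opening: 0.0008
```

```bash
python3 arc.py .15
```

```text
t 12.6 tcp [506.5 124.4  87.6] handle deg 81.36 rad from start 0.158 arm 0.1512 yaw 170.8 F [-9.5  3.8  8.2] torque 1.45
[ 2.9 -0. ] [ 2.9 -0.1] [ 2.9 -0.1] [ 2.9 -0.2] [ 2.9 -0.3] [ 2.9 -0.3] [ 2.8 -0.4] [ 2.8 -0.4] 0.01875
```

>>> move_arm(increments=[[[4, 0, 0], -0.012], [[4, -0.1, 0], -0.012], [[4, -0.2, 0], -0.012], [[4, -0.3, 0], -0.012], [[4, -0.4, 0], -0.012], [[4, -0.5, 0], -0.012], [[3, -0.4, 0], -0.012], [[3, -0.4, 0], -0.012]])

```text
clock: 13.4
tool_pos: [0.5206, 0.1238, 0.0878]
orientation: [-179.0, -6.9, 164.9]
force: [-10.7, 4.6, 8.0]
opening: 0.0001
```

```bash
python3 arc.py .15
```

```text
t 13.4 tcp [520.6 123.8  87.8] handle deg 76.08 rad from start 0.25 arm 0.1513 yaw 164.9 F [-10.7   4.6   8. ] torque 1.7
[ 2.9 -0.3] [ 2.8 -0.4] [ 2.8 -0.4] [ 2.8 -0.5] [ 2.8 -0.5] [ 2.8 -0.6] [ 2.8 -0.6] [ 2.8 -0.7] 0.01875
```

>>> move_arm(increments=[[[3, -0.3, 0], -0.01], [[3, -0.4, 0], -0.01], [[3, -0.4, 0], -0.01], [[3, -0.5, 0], -0.01], [[3, -0.5, 0], -0.01], [[3, -0.6, 0], -0.01], [[3, -0.6, 0], -0.01], [[3, -0.7, 0], -0.01]])

```text
clock: 14.2
tool_pos: [0.5288, 0.1231, 0.0881]
orientation: [-178.6, -8.6, 160.1]
force: [-10.0, 4.5, 8.1]
opening: 0.0006
```

```bash
python3 arc.py .15
```

```text
t 14.2 tcp [528.8 123.1  88.1] handle deg 72.99 rad from start 0.304 arm 0.1516 yaw 160.1 F [-10.    4.5   8.1] torque 1.61
[ 2.8 -0.5] [ 2.8 -0.5] [ 2.8 -0.6] [ 2.8 -0.6] [ 2.8 -0.7] [ 2.8 -0.7] [ 2.8 -0.8] [ 2.8 -0.8] 0.01875
```

>>> move_arm(increments=[[[3, -0.5, 0], -0.003], [[3, -0.5, 0], -0.003], [[3, -0.6, 0], -0.003], [[3, -0.6, 0], -0.003], [[3, -0.7, 0], -0.003], [[3, -0.7, 0], -0.003], [[3, -0.8, 0], -0.003], [[3, -0.8, 0], -0.003]])

```text
clock: 15.0
tool_pos: [0.5351, 0.1217, 0.0885]
orientation: [-178.1, -10.5, 158.6]
force: [-10.9, 5.0, 7.3]
opening: 0.0006
```

```bash
python3 arc.py .15
```

```text
t 15.0 tcp [535.1 121.7  88.5] handle deg 70.59 rad from start 0.346 arm 0.1514 yaw 158.6 F [-10.9   5.    7.3] torque 1.79
[ 2.8 -0.6] [ 2.8 -0.6] [ 2.8 -0.7] [ 2.8 -0.7] [ 2.8 -0.8] [ 2.7 -0.8] [ 2.7 -0.9] [ 2.7 -0.9] 0.01875
```

>>> move_arm(increments=[[[3, -0.6, 0], -0.005], [[3, -0.6, 0], -0.005], [[3, -0.7, 0], -0.005], [[3, -0.7, 0], -0.005], [[3, -0.8, 0], -0.005], [[3, -0.8, 0], -0.005], [[3, -0.9, 0], -0.005], [[3, -0.9, 0], -0.005]])

```text
clock: 15.8
tool_pos: [0.5397, 0.1208, 0.0891]
orientation: [-177.5, -12.6, 156.2]
force: [-10.1, 5.3, 7.3]
opening: 0.0004
```

```bash
python3 arc.py .15
```

```text
t 15.8 tcp [539.7 120.8  89.1] handle deg 68.84 rad from start 0.376 arm 0.1514 yaw 156.2 F [-10.1   5.3   7.3] torque 1.68
[ 2.8 -0.7] [ 2.8 -0.7] [ 2.8 -0.8] [ 2.8 -0.8] [ 2.7 -0.9] [ 2.7 -0.9] [ 2.7 -1. ] [ 2.7 -1. ] 0.01875
```

>>> move_arm(increments=[[[2, -0.5, 0], 0], [[5, -1.3, 0], -0.005], [[5, -1.3, 0], -0.005], [[5, -1.4, 0], -0.005], [[5, -1.4, 0], -0.005], [[5, -1.5, 0], -0.005], [[2, -0.6, 0], 0], [[2, -0.6, 0], 0]])

```text
clock: 16.6
tool_pos: [0.5534, 0.1157, 0.0901]
orientation: [-176.7, -14.5, 154.6]
force: [-7.6, 2.3, 6.5]
opening: 0.0008
```

```bash
python3 arc.py .15; python3 look.py 5
```

```text
t 16.6 tcp [553.4 115.7  90.1] handle deg 63.27 rad from start 0.474 arm 0.1502 yaw 154.6 F [-7.6  2.3  6.5] torque 1.2
[ 2.7 -0.9] [ 2.7 -1. ] [ 2.7 -1. ] [ 2.6 -1.1] [ 2.6 -1.1] [ 2.6 -1.2] [ 2.6 -1.2] [ 2.6 -1.3] 0.01875
16.7 [0.5536 0.1157 0.09  ] [-176.7  -14.5  154.6] [-6.1  3.1  5.8]
```

View pics/l5.png

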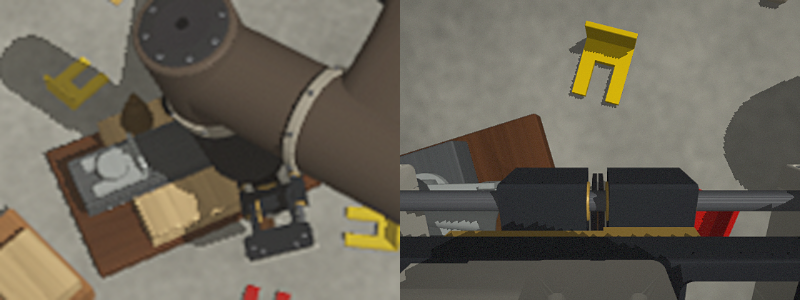

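The push has dropped from about 1.75 to 1.2 N m while the handle moved faster, so break-over has begun. I'll go a little further to complete the click.

>>> move_arm(increments=[[[2.5, -0.9, 0], 0], [[2.5, -0.9, 0], 0], [[2.5, -1, 0], 0], [[2.5, -1, 0], 0], [[2.5, -1, 0], 0], [[2.5, -1, 0], 0], [[2, -0.9, 0], 0], [[2, -0.9, 0], 0]])

```text
clock: 17.5
tool_pos: [0.5626, 0.1112, 0.0908]
orientation: [-176.3, -15.7, 154.6]
force: [-4.2, 1.4, 4.1]
opening: 0.0002
```

```bash
python3 arc.py .15
```

```text
t 17.5 tcp [562.6 111.2  90.8] handle deg 59.36 rad from start 0.542 arm 0.149 yaw 154.6 F [-4.2  1.4  4.1] torque 0.67
[ 2.6 -1.1] [ 2.6 -1.1] [ 2.6 -1.2] [ 2.5 -1.2] [ 2.5 -1.3] [ 2.5 -1.3] [ 2.5 -1.4] [ 2.4 -1.4] 0.01875
```

Torque is down to 0.67 N m, close to a third of the click value, so the wrench has broken over. I stop pushing here and back off.

>>> move_arm(increments=[[[-5, 2, 0], 0], [[-6, 2.5, 0], 0], [[-7, 3, 0], 0], [[-8, 3, 0], 0], [[-8, 3, 0], 0], [[-10, 3, 0], 0], [[-12, 4, 0], 0], [[-12, 4, 0], 0]])

```text
clock: 18.3
tool_pos: [0.4895, 0.1379, 0.0894]
orientation: [-176.3, -15.9, 154.5]
force: [-0.5, 0.1, 0.8]
opening: 0.0006
```

>>> move_arm(increments=[[[-8, 3, 0], 0], [[0, 0, 15], 0], [[0, 0, 20], 0], [[0, 5, 25], 0], [[0, 15, 25], 0], [[0, 25, 20], 0], [[0, 30, 10], 0], [[0, 30, 0], 0]])

```text
clock: 19.1
tool_pos: [0.4803, 0.2463, 0.2179]
orientation: [-176.5, -15.6, 154.4]
force: [0.5, 0.8, -0.1]
opening: 0.0004
```

```bash
python3 look.py 6
python3 - <<'E'
from h import *
d=snap('side','d6')['color'][145:275,205:365]
cv2.imwrite('pics/c6.png',cv2.cvtColor(cv2.resize(d,None,fx=4,fy=4,interpolation=2),4))
E
```

```text
19.2 [0.4799 0.2481 0.2165] [-176.5  -15.6  154.6] [-0.3  0.6 -0.3]
```

View pics/l6.png

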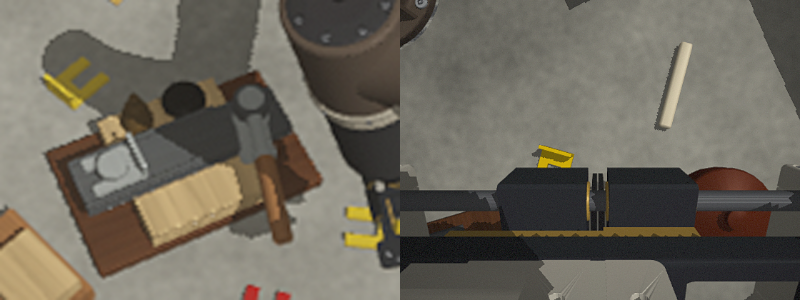

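View pics/c6.png

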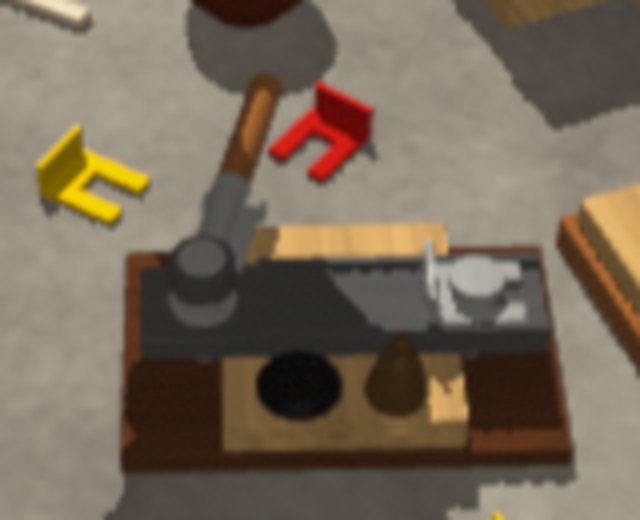

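The clip is still home, the bell and slate are unmoved and the handle is free. I'll measure the handle's resting angle.

Run:
```python
from h import *
d=load('d6');s=load('s6');A=np.array([.506,-.0285])
def q(x,y):return (205+(x+.5)/4-.5,145+(y+.5)/4-.5)
def p(x,y):return (190+(x+.5)/2.5-.5,150+(y+.5)/2.5-.5)
for n,P in[('side',plane(d,*q(265,85),.104)),('side ring',plane(d,*q(233,172),.104)),('scene',plane(s,*p(284,236),.104)),('scene mid',plane(s,*p(268,170),.104))]:
    r=P[:2]-A;a=np.arctan2(r[1],r[0]);print(n,np.round(P,4),np.degrees(a),'turned',np.radians(90.4)-a,np.linalg.norm(r))
```

```text
side [0.583 0.154 0.104] 67.12835439265304 turned 0.40616683820548016 0.19802182680209238
side ring [0.5439 0.0636 0.104 ] 67.62153517548977 turned 0.3975592097374161 0.09965293363924785
scene [0.5797 0.1536 0.104 ] 67.96197548611904 turned 0.3916174054104229 0.19645145490493846
scene mid [0.544  0.0672 0.104 ] 68.34794791081328 turned 0.38488091577760275 0.10297763836563735
```

```bash
python3 -c "
from h import *
print(ctrl.close_job())"
```

```text
the job is handed in; nothing more can be done
None
```

I pushed the clip home on the post, then turned the wrench until it clicked and stopped. The job was handed in at about 19 s, with the arm clear of everything.

- **Clip:** I pushed the grey steel clip along the beam until it stopped against the neck. In the side view its tips sit 33 mm past the post axis and its tab face about 36 mm behind it, against about 33 and 37 mm expected.
- **Wrench:** The torque rose to about 1.8 N m, then fell to 0.67 N m as the handle gave way, and I let go there. The handle sprang back and came to rest 0.385 to 0.41 rad clockwise of its start. That fits a click near 0.42 rad, below the over-tightening limit of 0.53. The nut's own angle was not measured directly.
- **How far the click went:** The two estimates disagree slightly. Torque suggests about 0.20 rad of the 0.22, and the handle's spring-back suggests about 0.16. Either way it broke over without reaching the stop.
- **Other things:** The bell, slate and look-alikes showed no movement in the last pictures. The tool was pressed back to a tilt of about 16° during the push. My readings after each move showed no more than about 14 N.

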